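# Set out the soap bars and sort the full tin from the empty one

### The arm

A 6-joint arm with a two-finger parallel gripper is mounted at the origin on the work surface. World frame = base frame: x ahead of the robot, y to its left, z up, the work surface at z = 0. Lengths are in mm, angles in rad, forces in N, time in s.
With the tool pointing down it reaches from about 300 to 775 mm from the base axis. Payload 14.6 kg.
Tool frame: the origin (TCP) lies midway between the tips of the shut fingers; the grasp point (between the pads) lies 19 mm behind it; z points along the fingers, y is the line along which they close (so a half turn about z gives the same grasp; the last joint's range is limited). The gripper opens to 94 mm and grips with 3 to 60 N. Pads are 16 mm wide; open, the fingers measure 119 mm over their backs; the gripper's body (75 mm by 177 mm) begins 78 mm behind the grasp point.
Start: joints at [1.248, 0.3, 1.521, -0, 1.321, -0.067], TCP at [139.158, 532.094, 205.446] pointing down, gripper open.
Joint ranges: [-3.03, 3.03], [-0.79, 2.21], [0.23, 2.52], [-1.04, 4.18], [0, 3.07], [-2.55, 2.55]. Speed limits (rad/s): [2.22, 2.22, 2.57, 3.14, 3.14, 3.14].

### API

Orientations are given as [roll, pitch, yaw] about the fixed x, y, z axes, in that order (R = Rz(yaw) Ry(pitch) Rx(roll)).
In Python, from cell import manip gives the robot as it stands.
- The arm moves only by the shell command python3 -m creep 'ROWS' [OPENING] [FORCE]. ROWS is text: rows parted by semicolons, each of 6 numbers parted by spaces: the shift along the tool's x, y, z normalised to -1 to 1, where 1 is 4 cm, then the turn, a rotation vector about the tool's x, y, z normalised to -1 to 1, where 1 is pi rad. In form: dx dy dz ax ay az; .... A call has 1 to 20 rows; each row shifts and turns the commanded pose from where the row before left it, along the tool's axes as they then stand; what a row does not reach is not made up. A row lasts 1/8 s, in which the tool goes at most 62.5 mm and 10.7 degrees, less where a joint would pass 70% of its speed; a pose out of reach is approached as far as the arm can. A call with a number of a shift or a turn outside -1 to 1 is refused whole. A call with a gripper value outside its range is refused whole. OPENING is the closure, from 0 (fully open) to 1 (shut), set as the call begins (- or left out, the last holds). The fingers move at their own pace and stop on an object; FORCE is the grip in N (left out, the last holds). Time passes only in rows, so rows that do not move let the fingers close. It gives the time, the measured TCP pose, the force, the opening and the grip force at its end, in the units of the state.
- manip.read_state(): the state, without advancing time (a new reading comes with each control period).
- manip.camera(name): name is "scene" or "top"; returns a dict with "color" (400x640x3 uint8, red, green, blue), "range_z" (400x640 float32, mm along the optical axis (not along the pixel's ray), 0 where there is no reading), "camera_matrix" (3x3 intrinsics, pixels), "k1" (the pictures are not rectified: a ray, as slopes to the right and down, at radius r is drawn at 1 + k1 r^2 times it, then the intrinsics apply), "T" (4x4, takes a point from camera to world coordinates). Camera axes: x right, y down, z forward; pixel columns grow to the right and rows downward; lengths in mm; the calibration is good to about 2 mm. A picture is of the moment at which its call begins.
- manip.sign_off(): hands the job in; it is judged then, once.
The state is a dict: "clock": time; "joints": joint angles; "qd": joint speeds; "effort": joint torques, N m; "eef_pos": TCP position; "eef_rot": TCP orientation; "wrist_force": force on the tool from outside, world axes, zero at the start; "moment": the same for the moment, N m; "finger_gap": finger opening in mm; "finger_force": force on a finger pad.
Only numpy, scipy, OpenCV 4.12 (cv2) and the standard library are available. Lean on these libraries where they do the work, as an engineer would, in place of code of your own. Each camera call takes 0.05 s, during which the arm holds its last target. There are 200 camera calls.

### The job

Lay each soap bar flat and straight in the wooden tray of its own shape. The two tins look alike, but one is full and one is empty: stand the full (heavy) tin upright in the middle of the round wooden dish and the empty (light) one upright in the middle of the white refill plate, between its four pins. Leave the jar and the spatula where they are.

Things in the scene. Friction and masses are not known exactly. Their poses are not given: they have to be found in the camera images.
- soap_square: square bar of pale yellow soap, 55 x 55 (x, y) and 28 high, about 85 g, lying flat; origin at the centre of its underside, z up
- soap_long: long bar of pale yellow soap, 42 (x) x 88 (y) and 28 high, about 105 g, lying flat; origin at the centre of its underside, z up
- tin_a: closed round metal tin, diameter 62, height 48, origin at the centre of its underside, z up. tin_a and tin_b look exactly alike; one of them is empty (40 to 60 g), the other is full (225 to 290 g), only lifting them tells which. May stand anywhere in the work area.
- tin_b: closed round metal tin, diameter 62, height 48, origin at the centre of its underside, z up. tin_a and tin_b look exactly alike; one of them is empty (40 to 60 g), the other is full (225 to 290 g), only lifting them tells which. May stand anywhere in the work area.
- tray_square: shallow square wooden tray for the square bar: outside 79 x 79, inside 71 x 71 (x, y), rim top 11 above the table, inner floor 5 above the table. Fixed to the table. Origin at the centre of its underside, on the table top; z up.
- tray_long: shallow oblong wooden tray for the long bar: outside 66 (x) x 112 (y), inside 58 x 104, rim top 11 above the table, inner floor 5 above the table. Fixed to the table. Origin at the centre of its underside, on the table top; z up.
- dish_round: shallow round wooden dish, outer diameter 88, inner diameter 80, rim top 11 above the table, inner floor 5 above the table. Fixed to the table. Origin at the centre of its underside, on the table top; z up.
- pin_plate: square white plastic refill plate, 90 x 90, its top 5 above the table, with four short steel pins (diameter 8, standing 8 above the plate) at x, y = +-31 from its centre; a tin stands in the middle between the pins, with 9 to spare to each. Fixed to the table. Origin at the centre of its underside, on the table top; z up.
- jar: bystander: amber glass jar, diameter 60, height 70, standing beyond the work area (x about 0.74, left); origin at the centre of its underside; to be left alone
- spatula: bystander: spatula with a green handle, 260 long, lying roughly along y beyond the work area (x about 0.74, right); origin under its middle, x axis towards the blade; to be left alone
There are look-alikes about, which are no part of the job. Several things have the shape of the pin_plate; the one meant has the colours described above.

How it is judged:
By the outcome, as a careful person would: the job done as asked, in the order asked, and still so for the second after the job is handed in, with the robot touching nothing.
It also fails if it takes over 96 s, if anything falls off the work surface, if the arm or the gripper's body presses on something with over 40 N, if the wrist force passes 120 N, or if a joint passes its speed limit or range.

## Working session

There is one attempt and no reset: what is moved stays moved. The work goes in short steps, Python scripts to look and compute and a shell command to move; the robot and the scene stay as the last step left them, time stands still between calls to the robot, and variables do not carry over. Pictures are saved under pics/ and viewed, at most 14 in all, crops included, and the job is handed in when it is done.

```bash
mkdir -p pics; ls
cat > h.py <<'E'
import numpy as np, cv2
from cell import manip
def shot(name,fn=None):
    c=manip.camera(name)
    if fn: cv2.imwrite('pics/'+fn,c['color'][:,:,::-1])
    return c
def ray(c,uv):
    K=c['camera_matrix'];x=(uv[0]-K[0,2])/K[0,0];y=(uv[1]-K[1,2])/K[1,1]
    d=np.array([x,y]);s=d.copy()
    for _ in range(20): s=d/(1+c['k1']*(s@s))
    T=np.array(c['T']);return T[:3,3],T[:3,:3]@np.array([s[0],s[1],1])
def onplane(c,uv,z):
    o,d=ray(c,uv);return o+d*(z-o[2])/d[2]
def bydepth(c,uv):
    o,d=ray(c,uv);return o+d*c['range_z'][int(uv[1]),int(uv[0])]
E
python3 - <<'E'
from h import *
for n in('scene','top'):
    c=shot(n,n+'1.png');print(n,np.round(c['camera_matrix'],1).tolist(),c['k1'],np.round(c['T'],3).tolist())
    np.savez('/tmp/'+n,**c)
print(manip.read_state())
E
```

```text
pics
scene [[515.8, 0.0, 325.6], [0.0, 515.8, 198.2], [0.0, 0.0, 1.0]] -0.015257871305839157 [[-0.605, 0.457, -0.652, 1359.175], [0.796, 0.342, -0.499, 574.307], [-0.005, -0.821, -0.571, 775.786], [0.0, 0.0, 0.0, 1.0]]
top [[480.8, 0.0, 321.0], [0.0, 480.8, 201.0], [0.0, 0.0, 1.0]] -0.024330262757781104 [[0.009, -0.997, 0.072, 436.033], [-1.0, -0.009, -0.004, -72.02], [0.005, -0.072, -0.997, 1174.961], [0.0, 0.0, 0.0, 1.0]]
{'clock': 0.1, 'joints': array([ 1.24838270e+00,  3.00412152e-01,  1.52148139e+00,  1.36313800e-05,
        1.32071844e+00, -6.66121059e-02]), 'qd': array([-1.19253412e-03, -1.53948932e-03, -6.18853200e-04, -8.07979299e-05,
        2.82623649e-04, -5.34874943e-04]), 'effort': array([ 1.52247012e-03, -5.32641828e+01, -3.53287661e+01,  7.09336856e-02,
        2.34562915e-02, -4.14827230e-05]), 'eef_pos': array([139.09586588, 531.88801108, 204.9608414 ]), 'eef_rot': array([-3.14057647e+00, -8.10237049e-05,  2.88578771e+00]), 'wrist_force': array([-0.09415664, -0.93631249,  0.07419619]), 'moment': array([0.04016544, 0.02494268, 0.01807087]), 'finger_force': 0.0, 'finger_gap': 93.82354124311293}
```

View pics/top1.png

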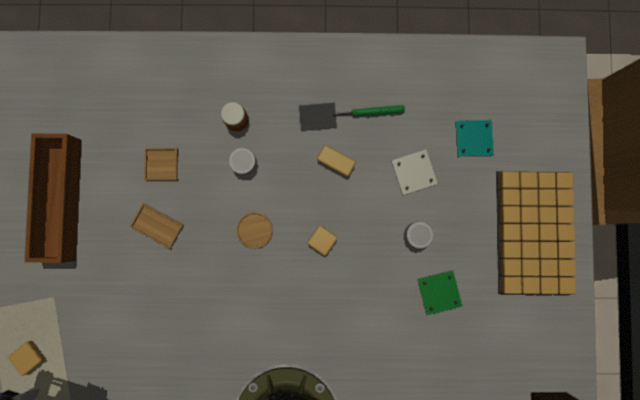

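View pics/scene1.png

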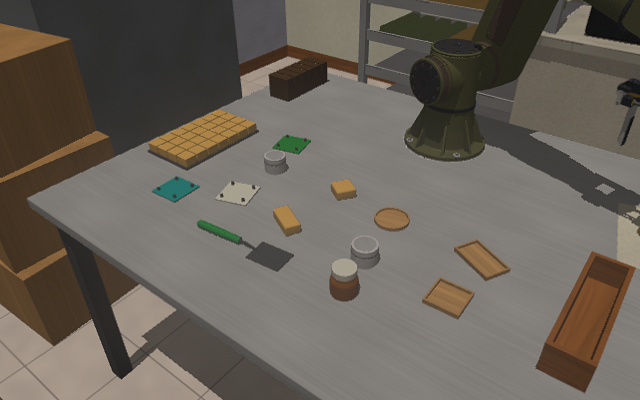

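Top view: the jar is at (234,116) and the spatula at (350,112). The tins are at (242,161) and (420,236). The soaps are long (336,161) and square (322,241). tray_square is at (161,165), tray_long at (158,226) and the round dish at (255,230).

There are three plates of the pin_plate shape: white (415,172), teal (475,138) and green (440,293). Only the one at (415,172) is white with steel pins. The block at (26,358) and the grid of blocks at (537,233) are not in the work area.

```bash
cat > meas.py <<'E'
from h import *
def world(c):
    h,w=c['range_z'].shape;K=c['camera_matrix']
    u,v=np.meshgrid(np.arange(w),np.arange(h))
    d=np.stack([(u-K[0,2])/K[0,0],(v-K[1,2])/K[1,1]],-1);s=d.copy()
    for _ in range(10): s=d/(1+c['k1']*(s**2).sum(-1,keepdims=True))
    r=np.concatenate([s,np.ones((h,w,1))],-1)
    T=np.array(c['T']);return r@T[:3,:3].T,T[:3,3]
def measure(c,mask,z):
    """largest contour's outline cast onto plane z -> rect and moments"""
    cs,_=cv2.findContours(mask.astype(np.uint8),cv2.RETR_EXTERNAL,cv2.CHAIN_APPROX_NONE)
    k=max(cs,key=cv2.contourArea)
    m=np.zeros(mask.shape,np.uint8);cv2.drawContours(m,[k],-1,1,-1)
    d,o=world(c);P=(o+d*((z-o[2])/d[...,2])[...,None])[m>0][:,:2]
    rc=cv2.minAreaRect(P.astype(np.float32))
    C=np.cov(P.T);w,V=np.linalg.eigh(C)
    return P.mean(0),np.sqrt(12*w),np.degrees(np.arctan2(V[1,1],V[0,1])),rc
E
python3 - <<'E'
from meas import *
c=dict(np.load('/tmp/top.npz'))
d,o=world(c);W=o+d*c['range_z'][...,None];Z=W[...,2]
print('table z',[round(float(np.median(Z[a:b,e:f])),1) for a,b,e,f in((250,270,180,220),(180,200,270,300),(190,220,350,390))],'noise',Z[250:270,180:220].std())
for n,(u,v) in dict(tinL=(242,161),tinR=(420,236),sl=(336,161),ss=(322,241),ts=(161,165),tl=(158,226),dish=(255,230),plate=(415,172),blk=(26,358),jar=(234,114)).items():
    print(n,np.round(np.median(W[v-3:v+4,u-3:u+4].reshape(-1,3),0)),c['color'][v,u])
im=c['color'][:,:,::-1]
def crop(cam,x0,x1,y0,y1,s): return cv2.resize(cam[y0:y1,x0:x1],None,fx=s,fy=s,interpolation=cv2.INTER_CUBIC)
cv2.imwrite('pics/crop1.png',crop(im,370,500,110,320,2.8)) 
cv2.imwrite('pics/crop2.png',crop(im,125,365,100,260,3.3))
E
```

```text
table z [0.7, 0.2, 0.1] noise 71.80826126078735
tinL [611. 110.  49.] [133 131 124]
tinR [ 437. -310.   49.] [122 122 113]
sl [ 616. -112.   29.] [155 132  80]
ss [424. -80.  28.] [155 127  76]
ts [606. 317.   5.] [119  91  53]
tl [456. 319.   5.] [121  92  56]
dish [449.  82.   5.] [128 100  59]
plate [ 594. -307.    5.] [149 146 129]
blk [142. 616.  27.] [140 112  62]
jar [718. 128.  71.] [154 151 134]
```

View pics/crop1.png

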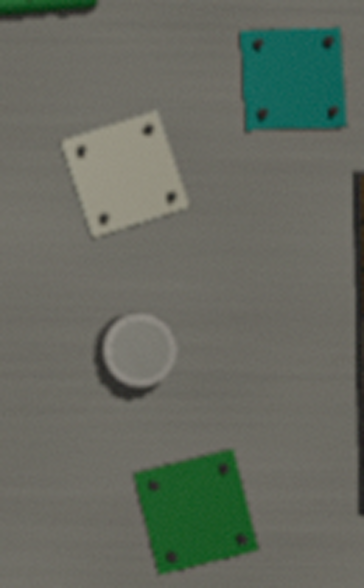

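View pics/crop2.png

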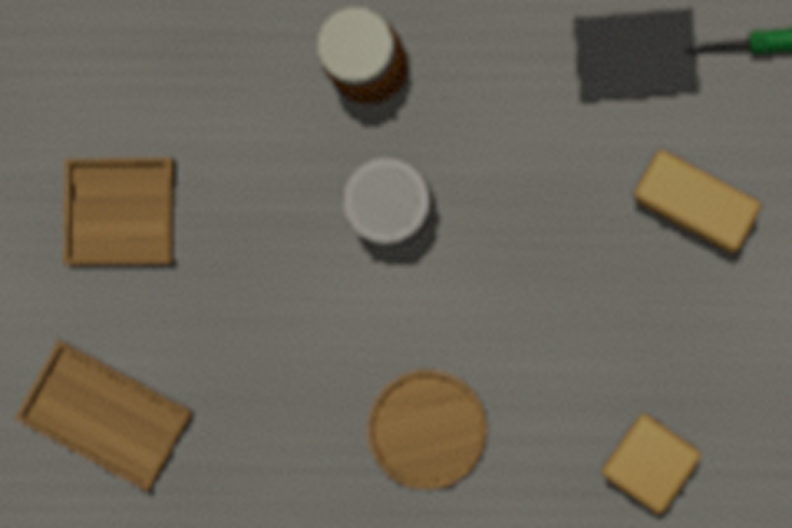

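The crops confirm that the only white plate with four pins is at (415,172), and the teal and green ones are decoys. Both tins stand upright. All the trays are empty. Heights agree with the sizes given: 28, 49 and 5. Next I'll measure the outlines.

```bash
cat > run.py <<'E'
from meas import *
def zmask(c,box,lo,hi):
    d,o=world(c);Z=(o+d*c['range_z'][...,None])[...,2];m=np.zeros(Z.shape,bool)
    x0,x1,y0,y1=box;m[y0:y1,x0:x1]=((Z>lo)&(Z<hi))[y0:y1,x0:x1];return m
def cmask(c,box,f):
    m=np.zeros(c['range_z'].shape,bool);x0,x1,y0,y1=box
    m[y0:y1,x0:x1]=f(c['color'][y0:y1,x0:x1].astype(int));return m
def around(u,v,r): return (u-r,u+r,v-r,v+r)
def show(n,r): print(n,'mean',np.round(r[0],1),'size',np.round(r[1],1),'ang',round(r[2],1),'rect',np.round(r[3][0],1),np.round(r[3][1],1),round(r[3][2],1))
E
python3 - <<'E'
from run import *
c=dict(np.load('/tmp/top.npz'))
show('soapL',measure(c,zmask(c,around(336,161,28),22,34),28))
show('soapS',measure(c,zmask(c,around(322,241,22),22,34),28))
show('tinL',measure(c,zmask(c,around(242,161,22),42,54),48))
show('tinR',measure(c,zmask(c,around(420,236,22),42,54),48))
wood=lambda p:(p[...,0]-p[...,2])>20
show('ts',measure(c,cmask(c,around(161,165,25),wood),9))
show('tl',measure(c,cmask(c,around(158,226,32),wood),9))
show('dish',measure(c,cmask(c,around(255,230,27),wood),9))
white=lambda p:p.min(-1)>110
show('plate',measure(c,cmask(c,around(415,172,30),white),5))
# edges of trays via min area rect on sharp masks; pins
m=cmask(c,around(415,172,17),lambda p:p.max(-1)<100)
n,l,st,ce=cv2.connectedComponentsWithStats(m.astype(np.uint8))
for i in range(1,n):
    if st[i,4]>3: print('pin',np.round(onplane(c,ce[i],11),1),st[i,4])
c=dict(np.load('/tmp/scene.npz'))
show('S soapL',measure(c,zmask(c,(265,310,200,240),25,34),28))
show('S soapS',measure(c,zmask(c,(325,362,172,205),25,34),28))
show('S tinL',measure(c,zmask(c,(342,388,230,270),46,54),48))
show('S tinR',measure(c,zmask(c,(258,292,145,177),46,54),48))
show('S ts',measure(c,cmask(c,(418,480,272,322),wood),9))
show('S tl',measure(c,cmask(c,(450,514,236,282),wood),9))
show('S dish',measure(c,cmask(c,(370,414,202,234),wood),9))
E
```

```text
soapL mean [ 616.7 -111. ] size [41.3 86.8] ang 61.2 rect [ 616.6 -111.3] [87.3 41.7] 61.7
soapS mean [424.7 -79.2] size [53.5 54.6] ang 101.0 rect [424.9 -79.2] [54.3 54.6] 55.5
tinL mean [611.2 110.3] size [53.2 54. ] ang 45.8 rect [610.7 110.5] [60.9 60.2] 46.0
tinR mean [ 441.5 -307.8] size [52.  54.3] ang 109.9 rect [ 441.2 -308.1] [58.2 60.4] 18.4
ts mean [609.2 317.3] size [81.4 83.4] ang 157.0 rect [608.9 317.1] [81.5 82. ] 0.5
tl mean [457.2 323.1] size [ 68.6 115.5] ang 62.6 rect [457.4 323.1] [115.4  68.8] 62.7
dish mean [449.3  84.6] size [77.7 78.2] ang 162.4 rect [449.2  84.9] [87.7 88.5] 45.7
plate mean [ 595.8 -305.4] size [90.1 90.7] ang 158.6 rect [ 595.6 -305.5] [90.8 91. ] 18.3
pin [ 633.  -324.5   11. ] 9
pin [ 613.4 -266.1   11. ] 7
pin [ 574.1 -344.    11. ] 6
pin [ 555.4 -286.    11. ] 5
S soapL mean [ 623.8 -110.2] size [36.4 81.6] ang 62.3 rect [ 624.5 -109.5] [85.9 39.7] 62.7
S soapS mean [432.7 -78.3] size [47.3 50.1] ang 179.5 rect [434.4 -77.8] [52.9 51.9] 55.2
S tinL mean [618.2 113.7] size [47.9 50.5] ang 135.0 rect [617.1 113.2] [58.2 57.7] 62.6
S tinR mean [ 445.6 -307.7] size [43.6 53.5] ang -179.7 rect [ 446.3 -306.1] [56.8 55.2] 10.9
S ts mean [615.5 317.3] size [81.3 90.2] ang -176.0 rect [614.3 316.6] [90.3 81.9] 1.1
S tl mean [464.9 324.7] size [ 75.  120.1] ang 61.0 rect [463.6 323. ] [120.8  75.7] 62.1
S dish mean [456.4  86.4] size [77.2 89.6] ang -154.4 rect [455.7  86.1] [99.8 88.8] 3.2
```

```bash
cat > plan.py <<'E'
import sys;from h import *
from scipy.spatial.transform import Rotation as Ro
x,y,z,yaw=map(float,sys.argv[1:5])
s=manip.read_state();p=np.array(s['eef_pos']);R=Ro.from_euler('xyz',s['eef_rot'])
G=Ro.from_euler('xyz',[np.pi,0,np.radians(yaw)])
d=(np.array([x,y,z])-p)
rv=(R.inv()*G).as_rotvec()/np.pi
print('clock',round(s['clock'],2),'pos',p.round(1),'rpy',np.degrees(s['eef_rot']).round(1),'gap',round(s['finger_gap'],1),'F',np.round(s['wrist_force'],2))
print('turn total',rv.round(4),'rows>=',round(abs(rv).max()/.059,1))
print('shift total after turn',(G.inv().apply(d)/40).round(3),'| before turn',(R.inv().apply(d)/40).round(3))
E
python3 plan.py 424.8 -79.2 100 55.5
```

```text
clock 0.1 pos [139.1 531.9 205. ] rpy [-179.9   -0.   165.3] gap 93.8 F [-0.09 -0.94  0.07]
turn total [-2.000e-04  3.000e-04  6.102e-01] rows>= 10.3
shift total after turn [-8.545 14.54   2.624] | before turn [-10.776 -12.97    2.636]
```

```bash
python3 -m creep '0 0 0.2 0 0 0.0555;0 0 0.2 0 0 0.0555;0 0 0.2 0 0 0.0555;0 0 0.2 0 0 0.0555;0 0 0.2 0 0 0.0555;0 0 0.2 0 0 0.0555;0 0 0.2 0 0 0.0555;0 0 0.2 0 0 0.0555;0 0 0.2 0 0 0.0555;0 0 0.2 0 0 0.0555;0 0 0.2 0 0 0.0555' 0
python3 -m creep '-0.53 0.91 0 0 0 0;-0.53 0.91 0 0 0 0;-0.53 0.91 0 0 0 0;-0.53 0.91 0 0 0 0;-0.53 0.91 0 0 0 0;-0.53 0.91 0 0 0 0;-0.53 0.91 0 0 0 0;-0.53 0.91 0 0 0 0;-0.53 0.91 0 0 0 0;-0.53 0.91 0 0 0 0;-0.53 0.91 0 0 0 0;-0.53 0.91 0 0 0 0;-0.53 0.91 0 0 0 0;-0.53 0.91 0 0 0 0;-0.53 0.91 0 0 0 0;-0.53 0.91 0 0 0 0'
python3 plan.py 424.8 -79.2 10 55.5
```

```text
clock: 1.48
eef_pos: [139.1, 531.9, 116.9]
eef_rot: [3.141, 0.001, 0.962]
wrist_force: [0.4, -0.3, 0.0]
finger_gap: 93.8
finger_force: 0.0
clock: 3.48
eef_pos: [426.8, -79.0, 117.3]
eef_rot: [-3.141, 0.0, 0.968]
wrist_force: [1.0, 0.4, -0.0]
finger_gap: 94.0
finger_force: 0.0
clock 3.48 pos [426.8 -79.  117.3] rpy [-180.     0.    55.4] gap 94.0 F [ 0.97  0.38 -0.01]
turn total [-0.0001  0.     -0.0003] rows>= 0.0
shift total after turn [-0.034 -0.038  2.683] | before turn [-0.034 -0.038  2.683]
```

```bash
python3 -m creep '-0.03 -0.04 0.7 0 0 0;0 0 0.7 0 0 0;0 0 0.7 0 0 0;0 0 0.45 0 0 0;0 0 0.13 0 0 0;0 0 0 0 0 0'
python3 -m creep '0 0 0 0 0 0;0 0 0 0 0 0;0 0 0 0 0 0;0 0 0 0 0 0;0 0 0 0 0 0' 1 15
python3 -m creep '0 0 0 0 0 0;0 0 0 0 0 0;0 0 0 0 0 0'
python3 - <<'E'
from run import *
c=dict(np.load('/tmp/scene.npz'));f=lambda p:(p[...,0]-p[...,2])>40
show('S before',measure(c,cmask(c,(325,362,172,205),f),28))
c=shot('scene');show('S after',measure(c,cmask(c,(325,362,172,205),f),28))
c=shot('top','grip1.png')
cv2.imwrite('pics/grip1.png',cv2.resize(c['color'][140:340,220:440,::-1],None,fx=2.5,fy=2.5))
E
```

```text
clock: 4.22
eef_pos: [424.6, -77.7, 10.4]
eef_rot: [-3.141, 0.0, 0.968]
wrist_force: [-0.2, -0.9, -0.0]
finger_gap: 94.3
finger_force: 0.0
clock: 4.85
eef_pos: [424.7, -77.7, 10.4]
eef_rot: [3.141, -0.0, 0.968]
wrist_force: [0.6, -0.6, 2.4]
finger_gap: 55.1
finger_force: 15.0
clock: 5.22
eef_pos: [424.7, -77.7, 10.4]
eef_rot: [3.141, -0.0, 0.968]
wrist_force: [1.2, -0.2, 6.0]
finger_gap: 54.6
finger_force: 15.0
S before mean [444.7 -69.2] size [57.3 80.2] ang -139.4 rect [443.8 -69.7] [81.3 61.5] 55.2
S after mean [449.  -54.7] size [48.3 69.7] ang -150.1 rect [441.2 -60. ] [88.9 48.9] 34.5
```

```bash
python3 -m creep '0 0 -0.4 0 0 0;0 0 -0.6 0 0 0;0 0 -0.5 0 0 -0.0485;0 0 -0.5 0 0 -0.0485;0 0 -0.3 0 0 -0.0485;0 0 0 0 0 -0.0485;0 0 0 0 0 0'
python3 plan.py 609 317.2 40 90.5
```

```text
clock: 6.2
eef_pos: [424.1, -77.5, 101.9]
eef_rot: [-3.141, -0.0, 1.576]
wrist_force: [-1.3, -0.2, -1.6]
finger_gap: 54.7
finger_force: 15.0
clock 6.2 pos [424.1 -77.5 101.9] rpy [-179.9   -0.    90.3] gap 54.7 F [-1.25 -0.21 -1.55]
turn total [-0.0003 -0.0001 -0.001 ] rows>= 0.0
shift total after turn [9.827 4.708 1.548] | before turn [9.841 4.679 1.546]
```

```bash
python3 -m creep '0.4 0.19 0 0 0 0;0.82 0.39 0 0 0 0;0.82 0.39 0 0 0 0;0.82 0.39 0 0 0 0;0.82 0.39 0 0 0 0;0.82 0.39 0 0 0 0;0.82 0.39 0 0 0 0;0.82 0.39 0 0 0 0;0.82 0.39 0 0 0 0;0.82 0.39 0 0 0 0;0.82 0.39 0 0 0 0;0.82 0.39 0 0 0 0;0.44 0.22 0.5 0 0 -0.001;0 0 0.5 0 0 0;0 0 0.3 0 0 0;0 0 0 0 0 0'
python3 plan.py 609 318.4 16 90.5
```

```text
clock: 8.2
eef_pos: [609.4, 317.0, 49.2]
eef_rot: [-3.14, 0.001, 1.579]
wrist_force: [0.3, -0.1, -0.6]
finger_gap: 55.1
finger_force: 15.0
clock 8.2 pos [609.4 317.   49.2] rpy [-1.799e+02  1.000e-01  9.050e+01] gap 55.1 F [ 0.31 -0.13 -0.64]
turn total [-0.0006  0.0003 -0.0002] rows>= 0.0
shift total after turn [ 0.036 -0.01   0.831] | before turn [ 0.037 -0.008  0.831]
```

```bash
python3 -m creep '0.03 -0.01 0.3 0 0 0;0 0 0.3 0 0 0;0 0 0.15 0 0 0;0 0 0.08 0 0 0;0 0 0 0 0 0'
python3 -m creep '0 0 0 0 0 0;0 0 0 0 0 0;0 0 0 0 0 0;0 0 0 0 0 0;0 0 -0.5 0 0 0;0 0 -0.8 0 0 0;0 0 -0.8 0 0 0' 0.2
python3 plan.py 616.6 -111.2 100 61.5
```

```text
clock: 8.82
eef_pos: [609.5, 319.2, 16.9]
eef_rot: [-3.141, 0.0, 1.58]
wrist_force: [-1.3, 0.4, -0.9]
finger_gap: 55.1
finger_force: 15.0
clock: 9.7
eef_pos: [609.7, 319.2, 103.6]
eef_rot: [3.14, -0.0, 1.58]
wrist_force: [0.3, -0.4, 0.1]
finger_gap: 75.1
finger_force: 0.0
clock 9.7 pos [609.7 319.2 103.6] rpy [179.9  -0.   90.6] gap 75.1 F [ 0.28 -0.44  0.06]
turn total [ 0.0003 -0.0002  0.1614] rows>= 2.7
shift total after turn [-9.375  5.286  0.091] | before turn [-10.762   0.068   0.085]
```

```bash
python3 -m creep '0 0 0 0 0 0.054;0 0 0 0 0 0.054;0 0 0 0 0 0.054;-0.42 0.24 0 0 0 0;-0.8 0.45 0 0 0 0;-0.8 0.45 0 0 0 0;-0.8 0.45 0 0 0 0;-0.8 0.45 0 0 0 0;-0.8 0.45 0 0 0 0;-0.8 0.45 0 0 0 0;-0.8 0.45 0 0 0 0;-0.8 0.45 0 0 0 0;-0.8 0.45 0 0 0 0;-0.8 0.45 0 0 0 0;-0.8 0.45 0 0 0 0;-0.15 0.1 0 0 0 0;0 0 0 0 0 0' 0
python3 plan.py 616.6 -111.2 10 61.5
python3 - <<'E'
from run import *
c=shot('top')
cv2.imwrite('pics/place1.png',cv2.resize(c['color'][130:270,110:310,::-1],None,fx=4,fy=4,interpolation=cv2.INTER_CUBIC))
show('soapS',measure(c,zmask(c,around(161,165,24),25,40),33))
wood=lambda p:(p[...,0]-p[...,2])>20
show('ts',measure(c,cmask(c,around(161,165,25),wood),9))
c=shot('scene');show('S soapS',measure(c,zmask(c,(418,480,262,322),30,40),33))
np.savez('/tmp/scene2',**c)
E
```

```text
clock: 11.82
eef_pos: [615.6, -111.5, 101.5]
eef_rot: [3.141, -0.0, 1.073]
wrist_force: [-0.1, 0.4, 0.7]
finger_gap: 94.1
finger_force: 0.0
clock 11.82 pos [ 615.6 -111.5  101.5] rpy [180.   -0.   61.5] gap 94.1 F [-0.09  0.38  0.71]
turn total [ 0.0001 -0.0001 -0.0002] rows>= 0.0
shift total after turn [0.019 0.019 2.286] | before turn [0.018 0.018 2.286]
soapS mean [606.7 316.4] size [54.8 55.7] ang 93.5 rect [606.4 316. ] [53.2 56. ] 0.5
ts mean [609.1 317.1] size [82.3 83.6] ang -176.7 rect [609.  316.6] [83.1 81.3] 1.8
S soapS mean [605.  334.7] size [17.4 33.6] ang -171.6 rect [607.  336.9] [32.1 20.5] 19.2
```

View pics/place1.png

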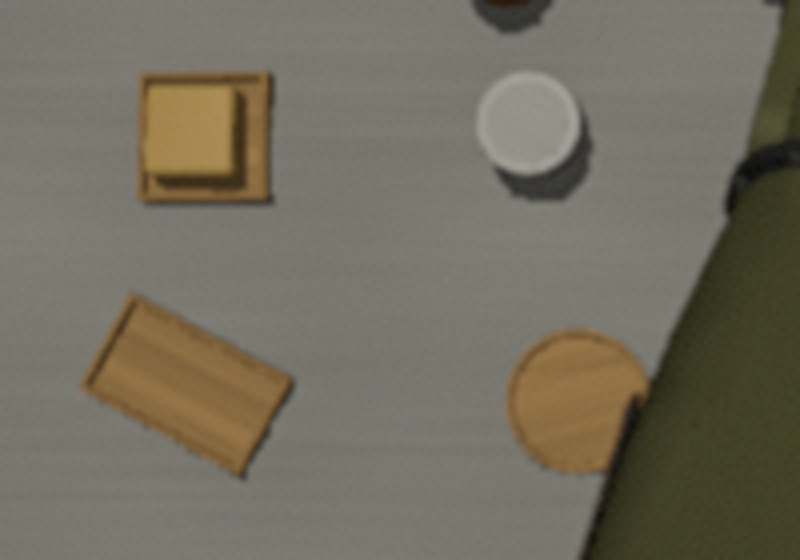

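Square soap lies in its tray, seen at (190,130) in the crop. It reads about 3 mm off centre in x, which shows that the top camera reads x about 3 mm low against the robot. I'll correct for that from here on.

```bash
python3 -m creep '0.05 0.09 0.6 0 0 0;0 0 0.7 0 0 0;0 0 0.6 0 0 0;0 0 0.3 0 0 0;0 0 0.08 0 0 0;0 0 0 0 0 0'
python3 -m creep '0 0 0 0 0 0;0 0 0 0 0 0;0 0 0 0 0 0;0 0 0 0 0 0;0 0 0 0 0 0;0 0 0 0 0 0;0 0 0 0 0 0;0 0 -0.4 0 0 0;0 0 -0.6 0 0 0;0 0 -0.6 0 0 0;0 0 -0.6 0 0 -0.006;0 0 0 0 0 0' 1 15
python3 plan.py 460 324.3 50 62.6
```

```text
clock: 12.68
eef_pos: [620.3, -111.0, 10.6]
eef_rot: [3.141, -0.0, 1.072]
wrist_force: [-0.3, 0.2, -0.4]
finger_gap: 94.2
finger_force: 0.0
clock: 14.18
eef_pos: [620.9, -111.4, 100.4]
eef_rot: [3.138, -0.001, 1.09]
wrist_force: [0.1, -0.2, -1.3]
finger_gap: 41.8
finger_force: 15.0
clock 14.18 pos [ 620.9 -111.4  100.4] rpy [ 1.798e+02 -1.000e-01  6.250e+01] gap 41.8 F [ 0.12 -0.16 -1.28]
turn total [ 0.0012 -0.0003 -0.0007] rows>= 0.0
shift total after turn [ 7.818 -8.584  1.26 ] | before turn [ 7.798 -8.607  1.234]
```

```bash
python3 -m creep '0.33 -0.36 0 0 0 0;0.65 -0.715 0 0 0 0;0.65 -0.715 0 0 0 0;0.65 -0.715 0 0 0 0;0.65 -0.715 0 0 0 0;0.65 -0.715 0 0 0 0;0.65 -0.715 0 0 0 0;0.65 -0.715 0 0 0 0;0.65 -0.715 0 0 0 0;0.65 -0.715 0 0 0 0;0.65 -0.715 0 0 0 0;0.65 -0.715 0 0 0 0;0.34 -0.36 0 0 0 0;0 0 0.5 0 0 0;0 0 0.7 0 0 0;0 0 0 0 0 0'
python3 plan.py 460.3 324.8 16.5 62.6
```

```text
clock: 16.18
eef_pos: [458.6, 324.1, 47.8]
eef_rot: [-3.139, 0.004, 1.09]
wrist_force: [0.7, -0.5, -1.0]
finger_gap: 41.8
finger_force: 15.0
clock 16.18 pos [458.6 324.1  47.8] rpy [-179.9    0.2   62.5] gap 41.8 F [ 0.65 -0.49 -1.03]
turn total [-0.0007  0.0012 -0.0008] rows>= 0.0
shift total after turn [0.035 0.029 0.783] | before turn [0.039 0.03  0.783]
```

```bash
python3 -m creep '0.035 0.03 0.3 0 0 0;0 0 0.3 0 0 0;0 0 0.12 0 0 0;0 0 0.06 0 0 0;0 0 0 0 0 0'
python3 -m creep '0 0 0 0 0 0;0 0 0 0 0 0;0 0 0 0 0 0;0 0 0 0 0 0;0 0 -0.5 0 0 0;0 0 -0.8 0 0 0;0 0 -0.8 0 0 0' 0.2
python3 plan.py 614 110.4 100 30
```

```text
clock: 16.8
eef_pos: [461.8, 325.7, 18.8]
eef_rot: [3.141, -0.0, 1.09]
wrist_force: [0.1, -0.3, -0.3]
finger_gap: 42.0
finger_force: 15.0
clock: 17.68
eef_pos: [461.6, 325.6, 103.5]
eef_rot: [-3.141, 0.0, 1.09]
wrist_force: [0.4, -0.4, 0.2]
finger_gap: 75.2
finger_force: 0.0
clock 17.68 pos [461.6 325.6 103.5] rpy [-180.     0.    62.5] gap 75.2 F [ 0.4  -0.39  0.23]
turn total [-0.000e+00  1.000e-04  1.804e-01] rows>= 3.1
shift total after turn [0.611 6.564 0.089] | before turn [-3.009  5.865  0.088]
```

```bash
python3 -m creep '0 0 0 0 0 0.049;0 0 0 0 0 0.049;0 0 0 0 0 0.049;0 0 0 0 0 0.049;0 0 0 0 0 0.049;0 0 0 0 0 0' 0
python3 plan.py 614 110.4 100 18.5
python3 - <<'E'
from run import *
c=shot('top')
cv2.imwrite('pics/place2.png',cv2.resize(c['color'][130:270,110:310,::-1],None,fx=4,fy=4,interpolation=cv2.INTER_CUBIC))
E
```

```text
clock: 18.42
eef_pos: [461.7, 325.6, 102.7]
eef_rot: [3.142, 0.0, 0.322]
wrist_force: [-1.2, 0.4, -0.2]
finger_gap: 94.1
finger_force: 0.0
clock 18.43 pos [461.7 325.6 102.7] rpy [180.    0.   18.4] gap 94.1 F [-1.17  0.37 -0.23]
turn total [ 0.      0.     -0.0004] rows>= 0.0
shift total after turn [1.903 6.311 0.066] | before turn [1.911 6.308 0.067]
```

```bash
python3 -m creep '0.1 0.33 0 0 0 0;0.22 0.73 0 0 0 0;0.22 0.73 0 0 0 0;0.22 0.73 0 0 0 0;0.22 0.73 0 0 0 0;0.22 0.73 0 0 0 0;0.22 0.73 0 0 0 0;0.22 0.73 0 0 0 0;0.22 0.73 0 0 0 0;0.26 0.14 0 0 0 0;0 0 0 0 0 0'
python3 plan.py 614 110.4 15 18.5
python3 - <<'E'
from run import *
c=shot('top');np.savez('/tmp/top3',**c)
cv2.imwrite('pics/place3.png',cv2.resize(c['color'][130:270,110:310,::-1],None,fx=4,fy=4,interpolation=cv2.INTER_CUBIC))
show('soapL',measure(c,zmask(c,around(158,226,30),27,40),33))
show('soapS',measure(c,zmask(c,around(161,165,24),27,40),33))
E
```

```text
clock: 19.85
eef_pos: [622.1, 112.8, 102.4]
eef_rot: [-3.141, 0.0, 0.321]
wrist_force: [0.0, 1.2, 0.0]
finger_gap: 93.7
finger_force: 0.0
clock 19.85 pos [622.1 112.8 102.4] rpy [-180.     0.    18.4] gap 93.7 F [0.03 1.21 0.04]
turn total [-0.      0.     -0.0006] rows>= 0.0
shift total after turn [-0.21  -0.008  2.185] | before turn [-0.21  -0.008  2.185]
soapL mean [464.2 330.9] size [41.8 71. ] ang 58.1 rect [464.1 328.5] [75.2 42.4] 63.1
soapS mean [607.1 316.5] size [54.1 55.8] ang 78.8 rect [606.5 315.8] [53.2 56.5] 0.5
```

View pics/place3.png

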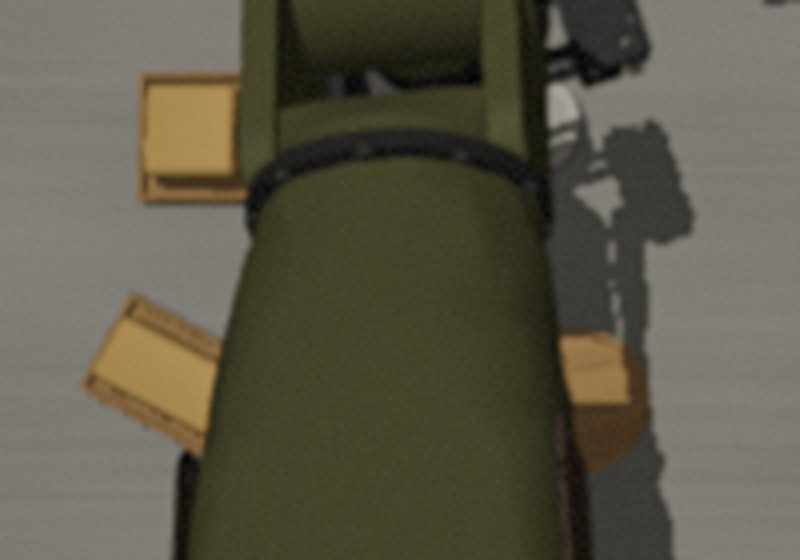

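Both soaps lie in their trays: the square one at (190,130) and the long one at (160,375), partly hidden by the arm. Now I'll grip the left tin.

```bash
python3 -m creep '-0.2 0 0.3 0 0 0;0 0 0.7 0 0 0;0 0 0.7 0 0 0;0 0 0.35 0 0 0;0 0 0.1 0 0 0;0 0 0 0 0 0'
python3 -m creep '0 0 0 0 0 0;0 0 0 0 0 0;0 0 0 0 0 0;0 0 0 0 0 0;0 0 0 0 0 0;0 0 0 0 0 0;0 0 -0.3 0 0 0;0 0 -0.6 0 0 0;0 0 -0.6 0 0 0;0 0 -0.6 0 0 0;0 0 -0.1 0 0 0;0 0 0 0 0 0;0 0 0 0 0 0;0 0 0 0 0 0' 1 20
for i in 1 2 3; do python3 -m creep '0 0 0 0 0 0;0 0 0 0 0 0'|grep -E "force|pos"; done
```

```text
clock: 20.65
eef_pos: [614.3, 110.5, 17.2]
eef_rot: [3.141, -0.001, 0.321]
wrist_force: [-0.2, 0.9, 0.1]
finger_gap: 94.2
finger_force: 0.0
clock: 22.4
eef_pos: [613.9, 110.3, 103.8]
eef_rot: [-3.141, 0.001, 0.321]
wrist_force: [0.0, -0.0, -0.1]
finger_gap: 61.5
finger_force: 20.0
eef_pos: [614.1, 110.3, 104.5]
wrist_force: [0.5, 0.5, -0.2]
finger_force: 20.0
eef_pos: [614.1, 110.3, 104.6]
wrist_force: [-0.6, 0.1, -0.3]
finger_force: 20.0
eef_pos: [614.2, 110.3, 104.7]
wrist_force: [0.2, -0.2, -0.4]
finger_force: 20.0
```

The left tin reads about 0.4 N, so it is the empty one and goes to the white plate.

```bash
python3 plan.py 598.5 -305.8 60 18.5
```

```text
clock 23.15 pos [614.2 110.3 104.7] rpy [180.   -0.   18.4] gap 61.7 F [ 0.23 -0.22 -0.39]
turn total [ 0.     -0.     -0.0007] rows>= 0.0
shift total after turn [-3.672  9.741  1.117] | before turn [-3.65   9.749  1.117]
```

```bash
python3 -m creep '-0.14 0.37 0 0 0 0;-0.282 0.75 0 0 0 0;-0.282 0.75 0 0 0 0;-0.282 0.75 0 0 0 0;-0.282 0.75 0 0 0 0;-0.282 0.75 0 0 0 0;-0.282 0.75 0 0 0 0;-0.282 0.75 0 0 0 0;-0.282 0.75 0 0 0 0;-0.282 0.75 0 0 0 0;-0.282 0.75 0 0 0 0;-0.282 0.75 0 0 0 0;-0.282 0.75 0 0 0 0;-0.14 0.37 0 0 0 0;0 0 0.6 0 0 0;0 0 0.5 0 0 0;0 0 0 0 0 0;0 0 0 0 0 0'
python3 plan.py 598.5 -305.8 23 18.5
```

```text
clock: 25.4
eef_pos: [598.3, -305.5, 61.4]
eef_rot: [3.141, -0.001, 0.321]
wrist_force: [-0.3, -0.3, -1.0]
finger_gap: 62.0
finger_force: 20.0
clock 25.4 pos [ 598.3 -305.5   61.4] rpy [180.   -0.   18.4] gap 62.0 F [-0.26 -0.26 -1.  ]
turn total [ 0.0002 -0.0002 -0.0006] rows>= 0.0
shift total after turn [0.004 0.009 0.96 ] | before turn [0.003 0.008 0.96 ]
```

```bash
python3 -m creep '0 0 0.3 0 0 0;0 0 0.3 0 0 0;0 0 0.2 0 0 0;0 0 0.12 0 0 0;0 0 0 0 0 0;0 0 0 0 0 0'
python3 -m creep '0 0 0 0 0 0;0 0 0 0 0 0;0 0 0 0 0 0;0 0 0 0 0 0;0 0 -0.5 0 0 0;0 0 -0.8 0 0 0;0 0 -0.8 0 0 0' 0.15
python3 plan.py 444 -308 100 18.5
```

```text
clock: 26.15
eef_pos: [598.0, -305.8, 24.2]
eef_rot: [3.141, -0.0, 0.321]
wrist_force: [-0.2, 0.0, 0.2]
finger_gap: 61.8
finger_force: 20.0
clock: 27.02
eef_pos: [598.0, -305.7, 110.4]
eef_rot: [3.141, -0.001, 0.321]
wrist_force: [-0.3, 0.9, 0.2]
finger_gap: 79.8
finger_force: 0.0
clock 27.02 pos [ 598.  -305.7  110.4] rpy [180.   -0.   18.4] gap 79.8 F [-0.31  0.86  0.22]
turn total [ 0.0003 -0.0003 -0.0007] rows>= 0.0
shift total after turn [-3.67  -1.168  0.26 ] | before turn [-3.673 -1.16   0.257]
```

```bash
python3 -m creep '-0.3 -0.1 0 0 0 0;-0.75 -0.24 0 0 0 0;-0.75 -0.24 0 0 0 0;-0.75 -0.24 0 0 0 0;-0.75 -0.24 0 0 0 0;-0.37 -0.1 0.2 0 0 0;0 0 0 0 0 0' 0
python3 plan.py 444 -308 16 18.5
python3 - <<'E'
from run import *
c=shot('top')
cv2.imwrite('pics/place4.png',cv2.resize(c['color'][110:260,340:500,::-1],None,fx=4,fy=4,interpolation=cv2.INTER_CUBIC))
show('tin',measure(c,zmask(c,around(415,170,26),45,60),53))
show('plate',measure(c,cmask(c,around(415,172,30),lambda p:p.min(-1)>110),5))
c=shot('scene');cv2.imwrite('pics/place5.png',cv2.resize(c['color'][120:240,140:340,::-1],None,fx=4,fy=4,interpolation=cv2.INTER_CUBIC))
E
```

```text
clock: 27.9
eef_pos: [443.6, -308.2, 101.0]
eef_rot: [3.141, -0.0, 0.32]
wrist_force: [-0.9, -0.8, -0.3]
finger_gap: 93.8
finger_force: 0.0
clock 27.9 pos [ 443.6 -308.2  101. ] rpy [180.   -0.   18.3] gap 93.8 F [-0.94 -0.77 -0.28]
turn total [ 0.0002 -0.0001 -0.001 ] rows>= 0.0
shift total after turn [ 0.011 -0.     2.125] | before turn [ 1.000e-02 -2.000e-03  2.125e+00]
tin mean [ 595.1 -302.6] size [53.2 54.8] ang 112.8 rect [ 594.9 -302.5] [59.8 60.8] 45.0
plate mean [ 596.  -305.7] size [91.7 93.9] ang 156.4 rect [ 594.3 -302.3] [ 95.7 102.8] 18.5
```

View pics/place4.png

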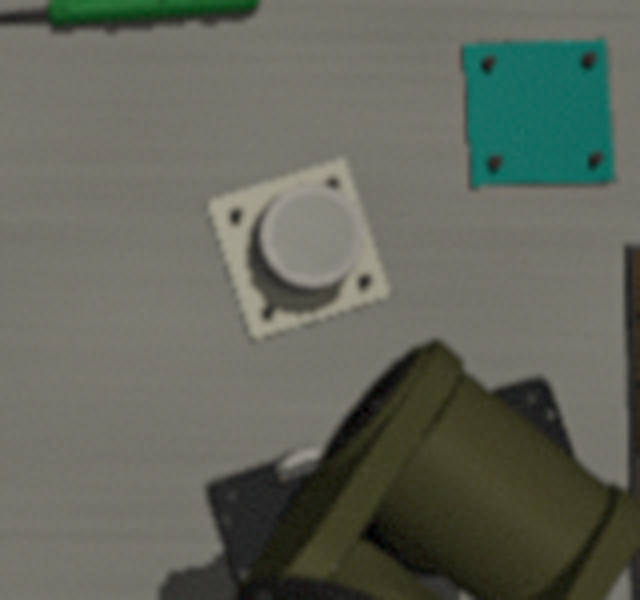

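View pics/place5.png

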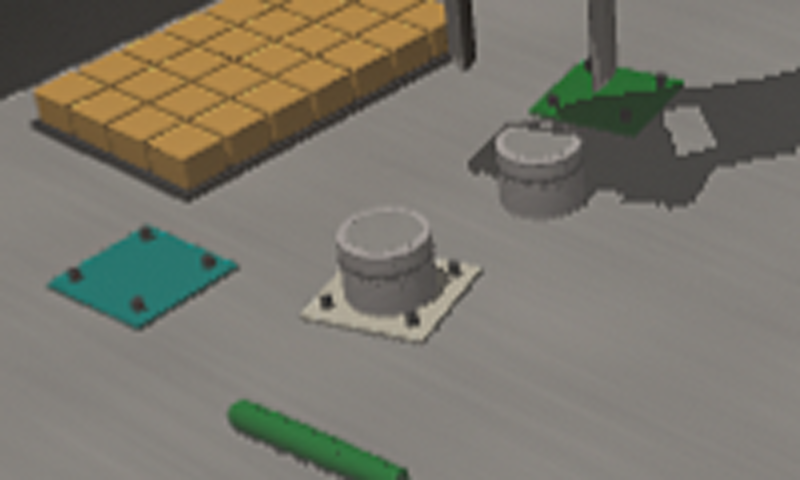

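The empty tin stands on the white plate between its pins, at (310,235) in the crop, about 3 mm off centre. The top camera offset is therefore about (+3, -3) mm. I'll take the second tin with that correction and centre the first one later.

```bash
python3 -m creep '-0.01 0.08 0.3 0 0 0;0 0 0.7 0 0 0;0 0 0.7 0 0 0;0 0 0.32 0 0 0;0 0 0.1 0 0 0;0 0 0 0 0 0'
python3 -m creep '0 0 0 0 0 0;0 0 0 0 0 0;0 0 0 0 0 0;0 0 0 0 0 0;0 0 0 0 0 0;0 0 0 0 0 0;0 0 -0.3 0 0 0;0 0 -0.6 0 0 0;0 0 -0.6 0 0 0;0 0 -0.6 0 0 0;0 0 -0.1 0 0 0;0 0 0 0 0 0;0 0 0 0 0 0;0 0 0 0 0 0;0 0 0 0 0 0' 1 30
python3 plan.py 452.3 81.6 60 18.5
```

```text
clock: 28.75
eef_pos: [444.9, -311.2, 15.5]
eef_rot: [3.141, -0.0, 0.321]
wrist_force: [0.9, 0.5, -0.5]
finger_gap: 94.1
finger_force: 0.0
clock: 30.62
eef_pos: [444.5, -311.0, 102.7]
eef_rot: [-3.141, 0.0, 0.321]
wrist_force: [-0.7, 0.6, -3.5]
finger_gap: 61.9
finger_force: 30.0
clock 30.62 pos [ 444.5 -311.   102.7] rpy [-180.     0.    18.4] gap 61.9 F [-0.68  0.58 -3.47]
turn total [-0.0002  0.0001 -0.0007] rows>= 0.0
shift total after turn [ 3.3   -9.244  1.067] | before turn [ 3.28  -9.251  1.07 ]
```

3.5 N, so this is the full tin. It goes to the round dish.

```bash
python3 -m creep '0.125 -0.35 0 0 0 0;0.254 -0.713 0 0 0 0;0.254 -0.713 0 0 0 0;0.254 -0.713 0 0 0 0;0.254 -0.713 0 0 0 0;0.254 -0.713 0 0 0 0;0.254 -0.713 0 0 0 0;0.254 -0.713 0 0 0 0;0.254 -0.713 0 0 0 0;0.254 -0.713 0 0 0 0;0.254 -0.713 0 0 0 0;0.254 -0.713 0 0 0 0;0.254 -0.713 0 0 0 0;0.127 -0.35 0 0 0 0;0 0 0.6 0 0 0;0 0 0.5 0 0 0;0 0 0 0 0 0;0 0 0 0 0 0'
python3 plan.py 452.3 82.1 22 18.5
```

```text
clock: 32.88
eef_pos: [453.4, 81.9, 59.8]
eef_rot: [3.141, -0.001, 0.32]
wrist_force: [0.4, -0.9, -2.8]
finger_gap: 61.7
finger_force: 30.0
clock 32.88 pos [453.4  81.9  59.8] rpy [180.   -0.   18.4] gap 61.7 F [ 0.39 -0.88 -2.8 ]
turn total [ 0.0001 -0.0003 -0.0008] rows>= 0.0
shift total after turn [-0.025 -0.014  0.945] | before turn [-0.026 -0.014  0.945]
```

```bash
python3 -m creep '-0.02 -0.01 0.3 0 0 0;0 0 0.3 0 0 0;0 0 0.2 0 0 0;0 0 0.12 0 0 0;0 0 0 0 0 0;0 0 0 0 0 0'
python3 -m creep '0 0 0 0 0 0;0 0 0 0 0 0;0 0 0 0 0 0;0 0 0 0 0 0;0 0 -0.5 0 0 0;0 0 -0.8 0 0 0;0 0 -0.8 0 0 0' 0.15
python3 plan.py 598 -305.7 100 18.5
```

```text
clock: 33.62
eef_pos: [452.4, 82.1, 22.5]
eef_rot: [3.141, -0.0, 0.321]
wrist_force: [-0.8, -0.1, -3.0]
finger_gap: 61.5
finger_force: 30.0
clock: 34.5
eef_pos: [452.1, 82.1, 107.2]
eef_rot: [-3.142, 0.0, 0.321]
wrist_force: [-0.0, 0.1, -0.2]
finger_gap: 79.8
finger_force: 0.0
clock 34.5 pos [452.1  82.1 107.2] rpy [-180.     0.    18.4] gap 79.8 F [-0.04  0.07 -0.21]
turn total [-0.      0.0001 -0.0007] rows>= 0.0
shift total after turn [ 0.383 10.351  0.179] | before turn [ 0.406 10.35   0.179]
```

```bash
python3 -m creep '0.02 0.36 0 0 0 0;0.026 0.74 0 0 0 0;0.026 0.74 0 0 0 0;0.026 0.74 0 0 0 0;0.026 0.74 0 0 0 0;0.026 0.74 0 0 0 0;0.026 0.74 0 0 0 0;0.026 0.74 0 0 0 0;0.026 0.74 0 0 0 0;0.026 0.74 0 0 0 0;0.026 0.74 0 0 0 0;0.026 0.74 0 0 0 0;0.026 0.74 0 0 0 0;0.026 0.74 0 0 0 0;0.026 0.37 0 0 0 0;0 0 0 0 0 0' 0
python3 plan.py 598 -305.7 24 18.5
python3 - <<'E'
from run import *
c=shot('top')
cv2.imwrite('pics/place6.png',cv2.resize(c['color'][130:270,110:310,::-1],None,fx=4,fy=4,interpolation=cv2.INTER_CUBIC))
e=np.array([3,-3])
wood=lambda p:(p[...,0]-p[...,2])>20
show('tin',measure(c,zmask(c,around(255,230,26),46,60),53))
show('dish',measure(c,cmask(c,around(255,230,27),wood),9))
show('soapL',measure(c,zmask(c,around(158,226,32),27,40),33))
show('tl',measure(c,cmask(c,around(158,226,32),wood),9))
show('soapS',measure(c,zmask(c,around(161,165,24),27,40),33))
show('ts',measure(c,cmask(c,around(161,165,26),wood),9))
E
```

```text
clock: 36.5
eef_pos: [596.7, -307.0, 104.5]
eef_rot: [-3.14, 0.001, 0.319]
wrist_force: [0.1, -0.4, -0.3]
finger_gap: 93.9
finger_force: 0.0
clock 36.5 pos [ 596.7 -307.   104.5] rpy [-1.799e+02  1.000e-01  1.830e+01] gap 93.9 F [ 0.1  -0.38 -0.31]
turn total [-0.0004  0.0004 -0.0011] rows>= 0.0
shift total after turn [ 0.041 -0.02   2.014] | before turn [ 0.043 -0.018  2.014]
tin mean [448.9  82. ] size [50.6 52. ] ang 60.9 rect [448.6  81.3] [57.9 55.7] 45.8
dish mean [449.4  84.5] size [78.3 78.6] ang 174.4 rect [449.8  84.3] [89.5 87.2] 0.9
soapL mean [460.9 323.1] size [41.7 87.8] ang 63.1 rect [461.1 322.7] [88.2 42.3] 63.1
tl mean [457.4 323.1] size [ 69.3 115.5] ang 62.4 rect [457.6 323.3] [115.9  69.6] 62.6
soapS mean [607.1 316.8] size [54. 55.] ang 69.6 rect [606.4 316.1] [53.2 55.8] 0.5
ts mean [609.1 317. ] size [82.4 83.7] ang -167.2 rect [609.  316.6] [83.2 81.3] 1.8
```

View pics/place6.png

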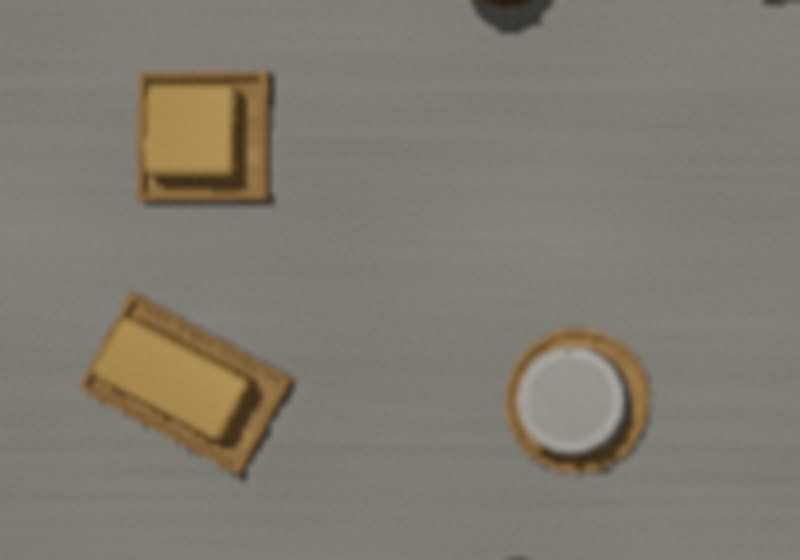

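The soaps are in their trays at (190,131) and (172,380), and the full tin is in the dish at (571,400). After taking out parallax, all three are centred within about 1–2 mm. The tin on the plate sits about 3 mm towards +y, so I'll lift it slightly and centre it.

```bash
python3 -m creep '0.04 -0.02 0.3 0 0 0;0 0 0.7 0 0 0;0 0 0.6 0 0 0;0 0 0.3 0 0 0;0 0 0.1 0 0 0;0 0 0 0 0 0'
python3 -m creep '0 0 0 0 0 0;0 0 0 0 0 0;0 0 0 0 0 0;0 0 0 0 0 0;0 0 0 0 0 0;0 0 0 0 0 0;0 0 -0.1 0 0 0;0 0 0 0 0 0' 1 15
python3 plan.py 597.5 -309 25 18.5
```

```text
clock: 37.3
eef_pos: [598.8, -304.7, 26.7]
eef_rot: [3.141, -0.0, 0.321]
wrist_force: [-0.5, -0.3, 0.3]
finger_gap: 94.1
finger_force: 0.0
clock: 38.3
eef_pos: [598.7, -304.8, 30.6]
eef_rot: [3.141, -0.0, 0.321]
wrist_force: [-0.5, -0.3, -1.6]
finger_gap: 61.7
finger_force: 15.0
clock 38.3 pos [ 598.7 -304.8   30.6] rpy [180.   -0.   18.4] gap 61.7 F [-0.54 -0.27 -1.61]
turn total [ 0.0001 -0.0001 -0.0007] rows>= 0.0
shift total after turn [-0.062  0.09   0.139] | before turn [-0.062  0.09   0.139]
```

```bash
python3 -m creep '-0.038 0.09 0 0 0 0;0 0 0 0 0 0;0 0 0 0 0 0;0 0 0 0 0 0'|grep force; python3 -m creep '0 0 0 0 0 0;0 0 0 0 0 0'|grep -E 'force|pos'
python3 -m creep '0 0 0.05 0 0 0;0 0 0.04 0 0 0;0 0 0 0 0 0'
python3 -m creep '0 0 0 0 0 0;0 0 0 0 0 0;0 0 0 0 0 0;0 0 0 0 0 0;0 0 -0.5 0 0 0;0 0 -0.8 0 0 0;0 0 -0.8 0 0 0;-0.7 -0.3 0 0 0 0;-0.8 -0.3 0 0 0 0;-0.8 -0.3 0 0 0 0;-0.8 -0.3 0 0 0 0;-0.8 -0.3 0 0 0 0;0 0 0 0 0 0' 0.15
python3 - <<'E'
from run import *
c=shot('top')
cv2.imwrite('pics/place7.png',cv2.resize(c['color'][80:230,270:470,::-1],None,fx=4,fy=4,interpolation=cv2.INTER_CUBIC))
E
```

```text
wrist_force: [0.0, -0.2, -0.4]
finger_force: 15.0
eef_pos: [598.3, -308.6, 30.3]
wrist_force: [-1.1, -0.6, -1.4]
finger_force: 15.0
clock: 39.42
eef_pos: [598.3, -308.6, 26.6]
eef_rot: [-3.142, 0.0, 0.321]
wrist_force: [0.5, -0.5, -0.4]
finger_gap: 61.4
finger_force: 15.0
clock: 41.05
eef_pos: [430.3, -301.2, 112.3]
eef_rot: [3.14, -0.001, 0.319]
wrist_force: [1.0, 1.0, -0.3]
finger_gap: 79.7
finger_force: 0.0
```

View pics/place7.png

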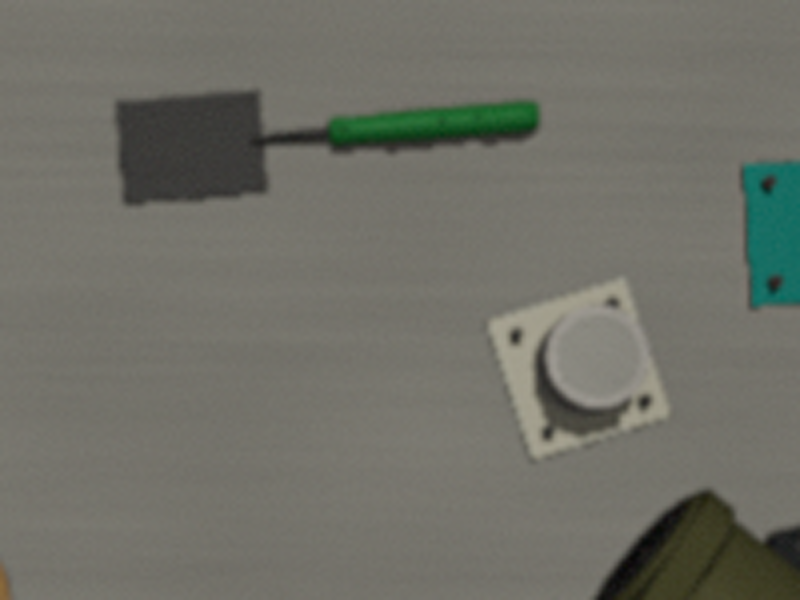

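The tin at (596,357) is now centred on the plate (centre (580,368)), because the offset matches the expected parallax of about 9.6/6.5 mm. The spatula has not moved.

```bash
python3 -c "
from cell import manip
print(manip.sign_off())"
```

```text
the job is handed in; nothing more can be done
None
```

Job handed in at about 41 s: both soaps lie flat in their own trays, the full tin is in the round dish, the empty tin is centred on the white plate, and I left the jar and spatula alone.

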